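# Mate upside down on the drying peg

## Task

The rinsed mate is lying in its wooden cradle with the bombilla still in it: first draw the bombilla out and lay it flat inside the long steel tray. Then turn the mate upside down over the peg of the drying stand and set it down, without dropping it, so that its rim rests flat on the stand's wooden base. Leave the other things on the table where they are.

Things in the scene. Friction and masses are not known exactly. Their poses are not given: they have to be found in the camera images.
- mate: Matte grey ceramic cup, straight and round: 64 mm outside, 56 mm inside, 88 mm tall (82 mm deep), lowest 7 mm tapering to 54 mm; 200 to 330 g, loose. Origin: centre of its bottom's outside; z along its axis out through the mouth. Starts lying on the cradle, mouth forward and to the right (z axis 28 to 69 degrees clockwise of +x), axis level, 54 mm above the table.
- mate_rim (a point): Centre of the mate's mouth, in the plane of the rim, 88 mm from the mate's origin along its z axis.
- bombilla: Steel drinking straw, 150 mm long, 45 g, loose: stem 9 mm in diameter, last 30 mm a flat spoon 22 mm wide, 4.4 mm thick. Origin: on its axis at half length; x along the stem to the mouthpiece (+75 mm; spoon end -75 mm). Starts with the spoon half lying in the mate and some 70 to 80 mm of stem out of the mouth, level, its axis 31 mm above the table.
- bombilla_mouth (a point): Mouthpiece end of the bombilla, on its axis.
- bombilla_spoon (a point): Spoon end of the bombilla, on its axis.
- cradle: Fixed cradle that holds the lying mate: beech board 100 x 70 x 8 mm with two level steel rods (10 mm diameter, 90 mm long, 36 mm apart, tops 27 mm above the table) along its x axis. Origin at the centre of the board's underside. On the left of the table.
- stand: Fixed drying stand: round beech base 124 mm in diameter and 14 mm thick with one upright steel peg in its centre, 40 mm in diameter, domed top 80 mm above the table (66 mm above the base; the last 16 mm narrows). Origin at the centre of its underside, z up. It and the tray swap places at random: one near the middle, the other on the right.
- stand_seat (a point): Centre of the stand's base at the level of its top face (14 mm above the table), on the peg's axis; an inverted mate's rim rests at this level.
- tray: Fixed shallow open steel tray, 200 mm long (its x axis), 100 mm wide, walls 16 mm high and 5 mm thick, floor 5 mm thick. Origin at the centre of its underside.
- dispenser: Bystander: stainless push dispenser for sweetener tablets, 42 mm in diameter, 72 mm tall. Loose, origin under its centre.
- coaster: Bystander: round beech coaster, 88 mm in diameter, 10 mm thick. Loose, origin under its centre.
- lidded_cup: Bystander: steel cup with a hinged lid held shut by a spring clip, about 80 mm in diameter, 95 mm tall. Loose, origin under its centre.
- flask: Bystander: steel vacuum flask, 80 mm in diameter, 190 mm tall. Loose, origin under its centre.
There are look-alikes about, which are no part of the job. What is shaped like the mate but green is not meant.

How it is judged (in metres and radians):
On the way, in this order (a step that is already met when the one before it is completed fails the run):
1. the bombilla lies in the tray, let go, while the mate is not yet on the peg (x of bombilla_mouth in the frame of tray between -0.098 and 0.098 m and y of bombilla_mouth in the frame of tray between -0.048 and 0.048 m and z of each of bombilla_mouth, bombilla_spoon in the frame of tray below 0.018 m and x of bombilla_spoon in the frame of tray between -0.098 and 0.098 m and y of bombilla_spoon in the frame of tray between -0.048 and 0.048 m and contact force between the fingers and bombilla below 0.1 N), for 0.2 s.
2. the mate is upside down over the peg with its rim on the stand's base (horizontal distance between mate_rim and stand_seat below 0.01 m and z of mate_rim in the frame of stand_seat below 0.004 m and angle between mate's own z axis and vertical above 3.07 rad), for 0.2 s.
At the end, for the whole second after the job is handed in: Both ends of the bombilla are inside the tray walls, at most 18 mm above its underside; the mate stands upside down over the peg, rim centre within 10 mm of the peg axis and at most 4 mm above the base, within 4 degrees of vertical; both released and at rest (all of step 1 and all of step 2 and contact force between the fingers and mate below 0.1 N and linear speed of each of mate, bombilla below 0.02 m/s); the robot touches nothing.
It fails at once if the mate is dropped (falling faster than 0.45 m/s while not held) (linear speed of mate above 0.45 m/s and contact force between the fingers and mate below 0.1 N).
It fails at once if a bystander is pushed more than 25 mm from its place or tipped over (distance of any of dispenser, coaster, lidded_cup, flask from where it was at the start of the episode above 0.025 m or angle between any of dispenser, coaster, lidded_cup, flask's own z axis and vertical above 0.5 rad).
It also fails if it takes over 64 s, if anything falls off the work surface, if the arm or the gripper's body presses on something with over 40 N, if the wrist force passes 120 N, or if a joint passes its speed limit or range.

## Robot

A 7-joint arm with a two-finger parallel gripper is mounted at the origin on the work surface. World frame = base frame: x ahead of the robot, y to its left, z up, the work surface at z = 0. Lengths are in mm, angles in degrees, forces in N, time in s.
With the tool pointing down it reaches from about 425 to 950 mm from the base axis. Payload 4.7 kg.
Tool frame: the origin (TCP) lies at the very end of the fingers, on their centre line; the grasp point (between the pads) lies 19 mm behind it; z points along the fingers, y is the line along which they close (so a half turn about z gives the same grasp; the last joint's range is limited). The gripper opens to 87 mm and grips with 3 to 60 N. Pads are 19 mm wide; open, the fingers measure 117 mm over their backs; the gripper's body (75 mm by 190 mm) begins 51 mm behind the grasp point.
Start: joints at [-66.4, 26.849, -2.785, 87.806, 1.381, 65.374, -4.715], TCP at [287.961, 610.514, 222.573] pointing down, gripper open.
Joint ranges: [-148.3, 148.3], [-19.14, 114.17], [-79.39, 73.82], [5.75, 140.21], [-59.74, 239.74], [12.07, 113.84], [-152.46, 152.46]. Speed limits (degrees/s): [147.25, 147.25, 180, 180, 180, 180, 180].

## Interface

Orientations are given as [roll, pitch, yaw] about the fixed x, y, z axes, in that order (R = Rz(yaw) Ry(pitch) Rx(roll)).
In Python, from workcell import bot gives the robot as it stands. The module is installed in compiled form; this text tells all that it offers.
- The arm moves only by the tool play_rows, never from a script. Its argument "deltas" is one flat list of numbers, 5 for each row, row after row: the shift along the tool's x, y, z in cm, then the turn about the tool's z in rad, then the opening, from -1 (shut) to 1 (fully open). In form: [dx, dy, dz, turn, fingers, dx, dy, dz, turn, fingers, ...]. A call has exactly 10 rows; each row is the pose to reach, as a shift and turn from the pose commanded when the call began, along the tool's axes at that moment; what a row does not reach only later rows make up. A row lasts 1/8 s, in which the tool goes at most 62.5 mm and 10.7 degrees, less where a joint would pass 70% of its speed; a pose out of reach is approached as far as the arm can. A call with a gripper value outside its range is refused whole. The fingers move at their own pace and stop on an object; "force" is the grip in N (left out, the last holds). Time passes only in rows, so rows that repeat a pose let the fingers close, or fill a call up. It gives the time, the measured TCP pose, the force, the opening and the grip force at its end, in the units of the state.
- bot.observe(): the state, without advancing time (a new reading comes with each control period).
- bot.capture(name): name is "side" or "top" or "wrist"; returns a dict with "img" (480x640x3 uint8, red, green, blue), "range_z" (480x640 float32, mm along the optical axis (not along the pixel's ray), 0 where there is no reading), "mtx" (3x3 intrinsics, pixels), "k1" (the pictures are not rectified: a ray, as slopes to the right and down, at radius r is drawn at 1 + k1 r^2 times it, then the intrinsics apply), "T" (4x4, takes a point from camera to world coordinates); the wrist camera has in their place "tool_from_camera" (4x4, takes a point from camera to tool coordinates, whose origin is the TCP and whose axes are the flange's). Camera axes: x right, y up, looking along -z (the intrinsics and any distortion apply to the point x, -y, -z); pixel columns grow to the right and rows downward; lengths in mm; the calibration is good to about 2 mm. A picture is of the moment at which its call begins: read the wrist's pose just before it.
- bot.hand_in(): hands the job in; it is judged then, once.
Trained networks look in the newest picture that a camera, given by its name, has taken for a name from the list of things; names that differ only in an ending like _2 or _b are one class to them, and where a whole thing is asked for, a point or a joint stands for the part that bears it (a point fixed in the world has none). Each returns a list of dicts, best first, with "p" (0 to 1); they miss things now and then, are a little off and sometimes report something else, mostly with a low value. They report only what shows in the picture. A call takes as long as a camera call. They do not tell look-alikes from the thing itself.
- bot.look_for(camera, query): "position" ([x, y, z] in mm, in world coordinates, good to about 4 mm: the middle of the surface that is visible of it).
The state is a dict: "clock": time; "joint_positions": joint angles; "joint_velocities": joint speeds; "joint_efforts": joint torques, N m; "eef_pos": TCP position; "eef_rot": TCP orientation; "contact_force": force on the tool from outside, world axes, zero at the start; "moment": the same for the moment, N m; "opening": opening from 0.0 (shut) to 1.0 (fully open); "finger_force": force on a finger pad.
Only numpy, scipy, OpenCV 4.12 (cv2) and the standard library are available. Lean on these libraries where they do the work, as an engineer would, in place of code of your own. Each camera call takes 0.05 s, during which the arm holds its last target. There are 200 camera calls.

## Working session

There is one attempt and no reset: what is moved stays moved. The work goes in short steps, Python scripts to look and compute and a tool call to move; the robot and the scene stay as the last step left them, time stands still between calls to the robot, and variables do not carry over. Pictures are saved under pics/ and viewed, at most 10 in all, crops included, and the job is handed in when it is done.

Besides the shell and the picture viewer there is one more tool, called after "Emit:" as name(argument=value, ...) on one line, values as JSON. play_rows: Moves the arm, as the interface text tells. Its arguments: {"type":"object","properties":{"deltas":{"type":"array","items":{"type":"number"}},"force":{"type":"number"}},"required":["deltas"]}

```bash
mkdir -p pics; cat > h.py <<'E'
import numpy as np, cv2
from workcell import bot
def cap(n,f=None):
    c=bot.capture(n)
    if f: cv2.imwrite('pics/'+f,c['img'][:,:,::-1])
    return c
def pts(c,T=None):
    "world point per pixel (480x640x3), nan where no depth"
    K=c['mtx']; h,w=c['range_z'].shape
    u,v=np.meshgrid(np.arange(w),np.arange(h))
    d=np.array([c['k1'],0,0,0,0],float)
    s=cv2.undistortPoints(np.stack([u,v],-1).reshape(-1,1,2).astype(float),K,d).reshape(h,w,2)
    z=c['range_z'].astype(float).copy(); z[z==0]=np.nan
    P=np.stack([s[...,0]*z,-s[...,1]*z,-z,np.ones_like(z)],-1)
    T=c['T'] if T is None else T
    return (P@np.asarray(T).T)[...,:3]
E
python3 - <<'E'
from h import *
np.set_printoptions(precision=1,suppress=True)
s=bot.observe(); print({k:np.round(v,2) for k,v in s.items()})
for n in('top','side'):
    c=cap(n,n+'0.png'); np.savez(n+'0.npz',**c); print(n,c['k1'],np.array(c['T'])[:3,3])
    for q in('mate','bombilla','cradle','stand','tray','dispenser','coaster','lidded_cup','flask'):
        print(q,[(np.round(r['position']).tolist(),round(r['p'],2)) for r in bot.look_for(n,q)])
E
```

```text
{'clock': np.float64(0.0), 'joint_positions': array([-66.4,  26.9,  -2.8,  87.9,   1.4,  65.4,  -4.7]), 'joint_velocities': array([-0. ,  0. ,  0. , -0.1, -0. ,  0.1, -0. ]), 'joint_efforts': array([  0. , -50.8,  -0.1, -23.6,  -0.1,   0. ,   0. ]), 'eef_pos': array([287.7, 609.9, 221.5]), 'eef_rot': array([-179.9,    0. ,  154.7]), 'contact_force': array([ 0.3, -0.3,  0.2]), 'moment': array([ 0., -0., -0.]), 'finger_force': np.float64(0.0), 'opening': np.float64(1.0)}
top -0.13782645042894848 [ 515.7  -58.7 1372.2]
mate [([401.0, 253.0, 62.0], 0.89), ([546.0, 241.0, 77.0], 0.68), ([414.0, 395.0, 58.0], 0.56)]
bombilla [([530.0, 217.0, 8.0], 0.52), ([580.0, 174.0, 38.0], 0.43)]
cradle [([531.0, 216.0, 7.0], 0.76)]
stand [([572.0, -33.0, 12.0], 0.82)]
tray [([538.0, -281.0, 4.0], 0.65)]
dispenser [([770.0, -45.0, 61.0], 0.51)]
coaster [([426.0, -12.0, 6.0], 0.69), ([550.0, 240.0, 80.0], 0.68)]
lidded_cup [([623.0, 454.0, 95.0], 0.79)]
flask [([553.0, -518.0, 128.0], 0.61)]
side 0.016137710563884806 [  820.7 -1202.8  1069.5]
mate [([545.0, 232.0, 76.0], 0.89), ([413.0, 239.0, 46.0], 0.89), ([414.0, 391.0, 39.0], 0.8)]
bombilla [([559.0, 206.0, 33.0], 0.5)]
cradle [([542.0, 221.0, 3.0], 0.48)]
stand [([578.0, -50.0, 16.0], 0.61)]
tray [([538.0, -283.0, 4.0], 0.6)]
dispenser [([774.0, -55.0, 44.0], 0.73)]
coaster [([424.0, -22.0, 5.0], 0.76)]
lidded_cup [([627.0, 437.0, 68.0], 0.92), ([549.0, 234.0, 76.0], 0.7)]
flask [([561.0, -568.0, 115.0], 0.64)]
```

View pics/top0.png

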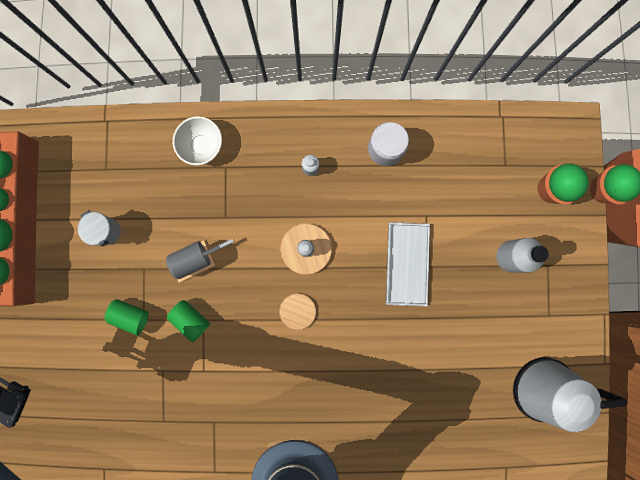

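View pics/side0.png

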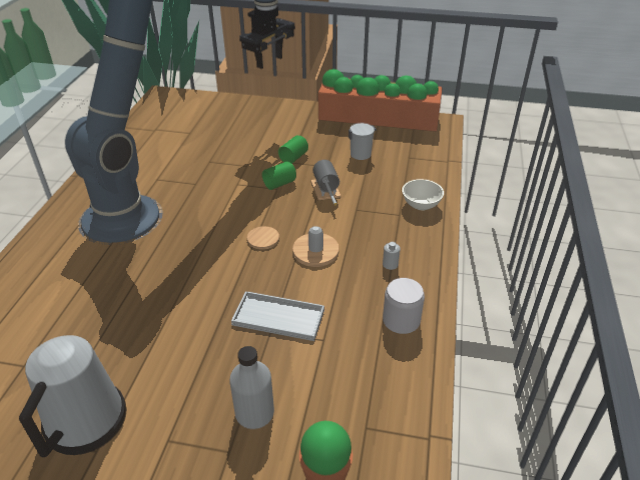

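Top view: the grey mate lies at about (188,260), its stem running to (245,238). The stand is at (306,248) and the tray at (409,264). Things that could be taken for the mate are green cylinder (127,317), green cylinder (188,320), lidded cup (97,228), far grey cylinder (388,142) and white bowl (197,141). The one described is the grey one at (188,260), with the cradle and bombilla.

```bash
python3 - <<'E'
from h import *
np.set_printoptions(precision=1,suppress=True)
c=dict(np.load('top0.npz')); P=pts(c)
cv2.imwrite('pics/crop.png',cv2.resize(c['img'][205:295,150:260,::-1],None,fx=5,fy=5,interpolation=cv2.INTER_CUBIC))
def near(x,y,r,z0,z1): 
    m=(np.hypot(P[...,0]-x,P[...,1]-y)<r)&(P[...,2]>z0)&(P[...,2]<z1); return P[m]
tab=near(650,80,40,-20,20); print('table z',np.median(tab[:,2]))
m=near(546,241,70,55,110); print('mate n',len(m),'zmax',np.percentile(m[:,2],95))
r=cv2.minAreaRect(m[:,:2].astype(np.float32)); print('rect',r)
q=m[m[:,2]>np.percentile(m[:,2],60)]; d=np.linalg.svd(q[:,:2]-q[:,:2].mean(0))[2][0]; print('ridge',q[:,:2].mean(0),np.degrees(np.arctan2(d[1],d[0])))
b=near(590,180,55,20,45); print('stem n',len(b)); 
vx=cv2.fitLine(b[:,:2].astype(np.float32),cv2.DIST_HUBER,0,.01,.01).ravel(); print(vx,np.degrees(np.arctan2(vx[1],vx[0])),b.min(0),b.max(0))
s=near(572,-40,40,50,95); print('peg',len(s),np.median(s,0),cv2.minEnclosingCircle(s[:,:2].astype(np.float32)))
s=near(572,-40,90,8,22); print('base',cv2.minEnclosingCircle(s[:,:2].astype(np.float32)),np.median(s,0))
t=near(538,-281,130,10,25); print('tray',cv2.minAreaRect(t[:,:2].astype(np.float32)),len(t))
E
```

```text
table z -0.43672807703285343
mate n 933 zmax 86.76244680010427
rect ((547.0220336914062, 245.54385375976562), (63.34269332885742, 87.26361846923828), 24.821271896362305)
ridge [549.7 241.4] -66.1640020962476
stem n 201
[  0.4  -0.9 577.9 179.8] -66.027054 [541.6 138.8  20.1] [599.  221.9  42.6]
peg 226 [573.8 -36.2  74.7] ((574.5465087890625, -35.38748550415039), 19.54552459716797)
base ((585.7345581054688, -38.36507797241211), 73.06603240966797) [574.  -35.6  13.5]
tray ((536.4450073242188, -270.45013427734375), (178.1912384033203, 198.9021453857422), 88.64250946044922) 605
```

View pics/crop.png

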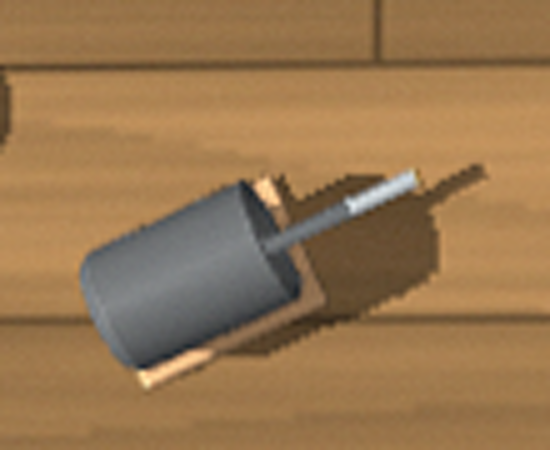

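The crop confirms the grey mate, with the stem leaving its mouth at crop (265,247) and the tip at (418,175).

```bash
cat >> h.py <<'E'
def rel(x,y,z,yaw,s=None):
    "shift (cm, tool axes) and turn (rad) from the present pose to a TCP pose"
    from scipy.spatial.transform import Rotation as Ro
    s=s or bot.observe(); R=Ro.from_euler('xyz',s['eef_rot'],degrees=True).as_matrix()
    t=-((yaw-s['eef_rot'][2]+180)%360-180)
    return np.round(R.T@(np.array([x,y,z])-s['eef_pos'])/10,2), round(np.radians(t),3)
E
python3 - <<'E'
from h import *
np.set_printoptions(precision=1,suppress=True)
a=np.radians(-65.8); d=np.array([np.cos(a),np.sin(a)]); n=np.array([-d[1],d[0]])
for f in('top0.npz','side0.npz'):
    c=dict(np.load(f)); P=pts(c).reshape(-1,3); P=P[~np.isnan(P[:,0])]
    q=P[:,:2]-[547,245.5]; s=q@d; w=q@n
    m=P[(abs(s)<55)&(abs(w)<40)&(P[:,2]>58)&(P[:,2]<100)]; sm=(m[:,:2]-[547,245.5])@d; print(f,'mate s',np.percentile(sm,[1,99]),'ztop',m[:,2].max())
    k=(s>50)&(s<140)&(abs(w)<25)&(P[:,2]>18); b=P[k]; print('stem n',k.sum(),'s',np.percentile(s[k],[1,99]),'z',np.percentile(b[:,2],[5,50,95]))
    v=cv2.fitLine(b[:,:2].astype(np.float32),cv2.DIST_HUBER,0,.01,.01).ravel(); print('stem',v,np.degrees(np.arctan2(v[1],v[0])),'w',np.median(w[k]))
    t=P[(abs(P[:,0]-538)<130)&(abs(P[:,1]+281)<75)&(P[:,2]>10)&(P[:,2]<22)]; print('tray',cv2.minAreaRect(t[:,:2].astype(np.float32)),np.median(t[:,2]))
    g=P[(np.hypot(P[:,0]-573,P[:,1]+36)<22)&(P[:,2]>45)]; print('peg',cv2.minEnclosingCircle(g[:,:2].astype(np.float32)))
# pre-grasp target over stem
p=np.array([547,245.5])+d*(44+38); print('stem grasp',p, rel(*p,130,114.2))
E
```

```text
top0.npz mate s [-41.2  43.1] ztop 92.95604208735426
stem n 106 s [ 51.3 116.2] z [29.  33.7 38.1]
stem [  0.4  -0.9 582.1 169.8] -65.30381 w 1.0056199908355739
tray ((536.511962890625, -281.8699035644531), (101.96237182617188, 198.67779541015625), 87.11386108398438) 14.775065400273547
peg ((574.5465087890625, -35.38748550415039), 19.54552459716797)
side0.npz mate s [-41.6  45. ] ztop 89.12367703591678
stem n 46 s [ 53.5 115.7] z [29.5 34.3 38.8]
stem [  0.4  -0.9 580.2 164.7] -64.13018 w -2.495560879992839
tray ((532.2822875976562, -281.49432373046875), (108.5634536743164, 201.61045837402344), 87.62438201904297) 14.44390787147131
peg ((572.171142578125, -37.18985366821289), 20.236642837524414)
stem grasp [580.6 170.7] (array([-45.2, -27.3,   9.2]), np.float64(0.708))
```

Emit:
play_rows(deltas=[-45.2,-27.3,9.2,0.708,-0.1,-45.2,-27.3,9.2,0.708,-0.1,-45.2,-27.3,9.2,0.708,-0.1,-45.2,-27.3,9.2,0.708,-0.1,-45.2,-27.3,9.2,0.708,-0.1,-45.2,-27.3,9.2,0.708,-0.1,-45.2,-27.3,9.2,0.708,-0.1,-45.2,-27.3,9.2,0.708,-0.1,-45.2,-27.3,9.2,0.708,-0.1,-45.2,-27.3,9.2,0.708,-0.1], force=30)

```text
clock: 2.25
eef_pos: [581.8, 166.5, 130.2]
eef_rot: [-180.0, 0.1, 113.8]
contact_force: [0.0, 1.0, -0.5]
opening: 0.442
finger_force: 0.0
```

```bash
cat >> h.py <<'E'
def wrist(f=None):
    from scipy.spatial.transform import Rotation as Ro
    s=bot.observe(); c=cap('wrist',f)
    M=np.eye(4); M[:3,:3]=Ro.from_euler('xyz',s['eef_rot'],degrees=True).as_matrix(); M[:3,3]=s['eef_pos']
    return s,c,pts(c,M@np.asarray(c['tool_from_camera']))
E
python3 - <<'E'
from h import *
np.set_printoptions(precision=1,suppress=True)
s,c,P=wrist('w1.png'); print(s['clock'],s['eef_pos'],s['eef_rot'],np.round(np.array(c['tool_from_camera']),1).tolist())
P=P.reshape(-1,3); P=P[~np.isnan(P[:,0])]
a=np.radians(-65.8); d=np.array([np.cos(a),np.sin(a)]); n=np.array([-d[1],d[0]])
q=P[:,:2]-[547,245.5]; sa=q@d; w=q@n
k=(sa>52)&(sa<135)&(abs(w)<20)&(P[:,2]>20)&(P[:,2]<50); b=P[k]; print(k.sum(),np.percentile(sa[k],[1,99]),np.percentile(b[:,2],[5,50,95]))
v=cv2.fitLine(b[:,:2].astype(np.float32),cv2.DIST_HUBER,0,.01,.01).ravel(); print('stem',v,np.degrees(np.arctan2(v[1],v[0])),np.median(w[k]),w[k].min(),w[k].max())
m=(abs(sa)<60)&(abs(w)<45)&(P[:,2]>50)&(P[:,2]<95); print('mate',m.sum(),np.percentile(sa[m],[1,99]),np.percentile(w[m],[1,99]),np.percentile(P[m,2],99))
E
```

```text
2.25 [581.8 166.5 130.2] [-180.     0.1  113.8] [[-0.0, 1.0, 0.3, 76.5], [1.0, 0.0, -0.0, 0.4], [-0.0, 0.3, -1.0, -162.2], [0.0, 0.0, 0.0, 1.0]]
1110 [ 52.6 113.1] [32.2 34.7 36.2]
stem [  0.4  -0.9 582.7 171.9] -65.922165 2.4072437583823225 -2.1763310902523427 6.615290174556813
mate 19158 [-45.8  39.3] [-28.1  31.2] 85.97867512975984
```

View pics/w1.png

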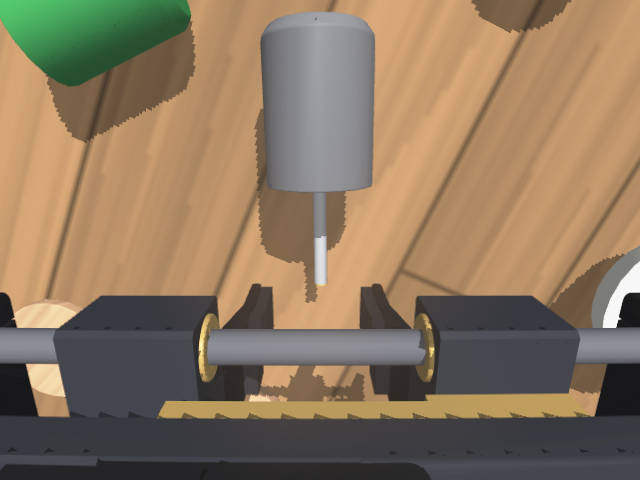

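Wrist view: the stem runs (320,195)–(320,285), centred between the fingers and beyond the mate's rim at (320,190). Going down to grip it.

Emit:
play_rows(deltas=[0.6,0.2,4,0,-0.1,0.6,0.2,8,0,-0.1,0.6,0.2,10.7,0,-0.1,0.6,0.2,10.7,0,-0.1,0.6,0.2,10.7,0,-0.1,0.6,0.2,10.7,0,-1,0.6,0.2,10.7,0,-1,0.6,0.2,10.7,0,-1,0.6,0.2,10.7,0,-1,0.6,0.2,10.7,0,-1], force=30)

```text
clock: 3.55
eef_pos: [579.7, 177.0, 23.6]
eef_rot: [180.0, -0.0, 114.2]
contact_force: [0.3, -0.4, 1.3]
opening: 0.088
finger_force: 30.0
```

Emit:
play_rows(deltas=[-0.6,0,0,0,-1,-1.8,0,0,0,-1,-3,0,0,0,-1,-4.2,0,0,0,-1,-5.4,0,0,0,-1,-6.6,0,0,0,-1,-7.8,0,0,0,-1,-9,0,0,0,-1,-10,0,0,0,-1,-10.2,0,-0.5,0,-1], force=30)

```text
clock: 4.8
eef_pos: [621.4, 82.8, 28.3]
eef_rot: [-179.9, 0.0, 114.1]
contact_force: [0.5, 0.5, -0.4]
opening: 0.091
finger_force: 30.0
```

```bash
python3 - <<'E'
from h import *
np.set_printoptions(precision=1,suppress=True)
s,c,P=wrist('w2.png'); print(s['clock'],s['eef_pos'],s['eef_rot'],s['opening'],s['finger_force'])
P=P.reshape(-1,3); P=P[~np.isnan(P[:,0])]
a=np.radians(-65.8); d=np.array([np.cos(a),np.sin(a)]); n=np.array([-d[1],d[0]])
q=P[:,:2]-[547,245.5]; sa=q@d; w=q@n
k=(sa>60)&(sa<180)&(abs(w)<20)&(P[:,2]>12)&(P[:,2]<60)
for lo in range(50,190,10):
    kk=k&(sa>=lo)&(sa<lo+10)
    if kk.sum(): print(lo,kk.sum(),np.percentile(P[kk,2],[50,95]),np.percentile(w[kk],[2,98]))
m=(abs(sa)<60)&(abs(w)<45)&(P[:,2]>50)&(P[:,2]<95); print('mate',m.sum(),np.percentile(sa[m],[1,99]),np.percentile(w[m],[1,99]),np.percentile(P[m,2],99))
print(rel(536,-282,130,177.1), rel(536,-282,130,-2.9))
E
```

```text
4.8 [621.4  82.8  28.3] [-179.9    0.   114.1] 0.09051420403154117 29.99601423740387
60 298 [36.8 37.8] [-5.   7.8]
70 1641 [36.8 37.9] [-8.4 11.2]
80 1434 [36.9 38. ] [-7.4 10.2]
90 1340 [37.1 39.1] [-7.  10.2]
100 918 [37.9 39.8] [-6.8 10. ]
110 604 [38.7 40.1] [-2.6  6. ]
120 585 [38.7 40.1] [-2.7  6. ]
130 570 [38.8 40.2] [-2.8  6.1]
140 517 [38.9 40.3] [-2.5  5.7]
150 484 [39.1 40.5] [-2.6  5.7]
160 1925 [41.9 58.1] [-10.7  14.2]
170 479 [39.7 52.7] [-2.3  5.9]Traceback (most recent call last):
  File "<stdin>", line 11, in <module>
    return _quantile_unchecked(
        a, q, axis, out, overwrite_input, method, keepdims, weights)
    return _ureduce(a,
                    func=_quantile_ureduce_func,
    ...<5 lines>...
                    overwrite_input=overwrite_input,
                    method=method)
    r = func(a, **kwargs)
    result = _quantile(arr,
                       quantiles=q,
    ...<2 lines>...
                       out=out,
                       weights=wgt)
    slices_having_nans = np.isnan(arr[-1, ...])
                                  ~~~^^^^^^^^^
IndexError: index -1 is out of bounds for axis 0 with size 0
```

View pics/w2.png

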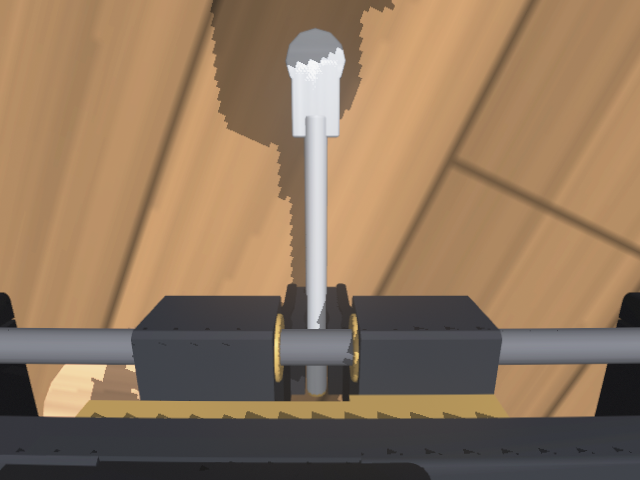

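Wrist view: the bombilla is fully out, held level, with the spoon at (315,60) and the mouthpiece at (316,390).

```bash
python3 - <<'E'
from h import *
print(rel(574,-284,128,177.1), rel(574,-284,128,177.1)[0])
E
```

```text
(array([-31.56, -19.39,  -9.88]), np.float64(-1.099)) [-31.56 -19.39  -9.88]
```

Emit:
play_rows(deltas=[0,0,-5,0,-1,0,0,-9.9,0,-1,-7,-4,-9.9,-0.25,-1,-14,-8.5,-9.9,-0.5,-1,-20,-12,-9.9,-0.7,-1,-26,-16,-9.9,-0.9,-1,-31.6,-19.4,-9.9,-1.1,-1,-31.6,-19.4,-9.9,-1.1,-1,-31.6,-19.4,-9.9,-1.1,-1,-31.6,-19.4,-9.9,-1.1,-1], force=30)

```text
clock: 6.1
eef_pos: [574.1, -282.8, 127.5]
eef_rot: [179.9, 0.0, 177.2]
contact_force: [0.4, 0.2, -0.6]
opening: 0.09
finger_force: 30.0
```

```bash
python3 - <<'E'
from h import *
np.set_printoptions(precision=1,suppress=True)
c=cap('top','t2.png'); s=bot.observe(); print(s['clock'],s['eef_pos'],s['eef_rot'],s['opening'])
s,c,P=wrist()
P=P.reshape(-1,3); P=P[~np.isnan(P[:,0])]
t=P[(abs(P[:,0]-538)<130)&(abs(P[:,1]+281)<75)&(P[:,2]>11)&(P[:,2]<22)]; print('tray',cv2.minAreaRect(t[:,:2].astype(np.float32)),np.percentile(t,[1,99],axis=0))
b=P[(abs(P[:,1]+284)<40)&(P[:,2]>100)&(P[:,2]<150)&(P[:,0]<s['eef_pos'][0]-25)]; print(b.min(0),b.max(0),len(b))
E
```

```text
6.15 [ 574.5 -281.7  127.5] [179.9   0.  177.3] 0.09479660279989617
tray ((527.07470703125, -278.622802734375), (100.47078704833984, 183.5833740234375), 87.3409652709961) [[ 434.6 -330.8   11.5]
 [ 614.7 -226.1   17.5]]
[ 463.1 -287.1  132.5] [ 549.5 -265.7  140.8] 8043
```

Emit:
play_rows(deltas=[0,0,4,0,-1,0,0,8,0,-1,0,0,11,0,-1,0,0,12,0,-1,0,0,12,0,-1,0,0,12,0,-0.4,0,0,12,0,-0.4,0,0,12,0,-0.4,0,0,9,0,-0.4,0,0,0,0,-0.4], force=30)

```text
clock: 7.45
eef_pos: [571.8, -282.8, 98.4]
eef_rot: [179.9, -0.3, 177.2]
contact_force: [1.8, -0.6, 0.6]
opening: 0.301
finger_force: 0.0
```

```bash
python3 - <<'E'
from h import *
np.set_printoptions(precision=1,suppress=True)
s,c,P=wrist('w3.png'); print(s['clock'],s['eef_pos'],s['opening'],s['finger_force'])
print(rel(505,300,140,114.2))
E
```

```text
7.45 [ 571.8 -282.8   98.4] 0.3013433079598867 0.0
(array([10.1, 58.1, -3.4]), np.float64(1.099))
```

View pics/w3.png

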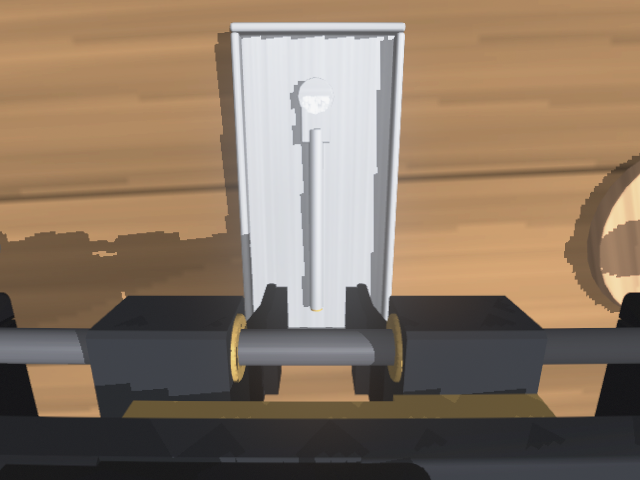

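The bombilla lies flat in the tray, spoon at (315,95) and mouthpiece at (317,308). Next, the mate.

```bash
python3 - <<'E'
from h import *
print(rel(535,273,150,114.2))
E
```

```text
(array([ 6.98, 55.58, -4.36]), np.float64(1.099))
```

Emit:
play_rows(deltas=[0,0,-5.2,0,-0.4,3.5,28,-5.2,0.6,1,7,55.6,-5.2,1.1,1,7,55.6,-5.2,1.1,1,7,55.6,-5.2,1.1,1,7,55.6,-5.2,1.1,1,7,55.6,-5.2,1.1,1,7,55.6,-5.2,1.1,1,7,55.6,-5.2,1.1,1,7,55.6,-5.2,1.1,1], force=5)

```text
clock: 8.75
eef_pos: [531.8, 265.7, 152.5]
eef_rot: [179.9, -0.0, 114.2]
contact_force: [0.6, 0.1, 0.4]
opening: 0.998
finger_force: 0.0
```

Emit:
play_rows(deltas=[0,0,0,0,1,0,0,0,0,1,0,0,0,0,1,0,0,0,0,1,0,0,0,0,1,0,0,0,0,1,0,0,0,0,1,0,0,0,0,1,0,0,0,0,1,0,0,0,0,1])

```text
clock: 10.0
eef_pos: [531.9, 263.8, 152.0]
eef_rot: [-180.0, -0.0, 114.2]
contact_force: [0.3, 0.0, 0.5]
opening: 0.997
finger_force: 0.0
```

```bash
python3 - <<'E'
from h import *
np.set_printoptions(precision=1,suppress=True)
s,c,P=wrist(); print(s['clock'],s['eef_pos'],s['eef_rot'],s['opening'])
a=np.radians(-65.8); d=np.array([np.cos(a),np.sin(a)]); n=np.array([-d[1],d[0]])
for nm,P in(('wrist',P),('top',pts(bot.capture('top'))),('side',pts(bot.capture('side')))):
    P=P.reshape(-1,3); P=P[~np.isnan(P[:,0])]
    q=P[:,:2]-[547,245.5]; sa=q@d; w=q@n
    m=(abs(sa)<60)&(abs(w)<45)&(P[:,2]>60)&(P[:,2]<95)
    print(nm,m.sum(),'s',np.percentile(sa[m],[1,99]),'w',np.percentile(w[m],[1,99]),'z',np.percentile(P[m,2],99))
    r=cv2.minAreaRect(P[m,:2].astype(np.float32)); print(r)
q=s['eef_pos'][:2]-[547,245.5]; print('tcp s,w',q@d,q@n)
E
```

```text
10.0 [531.9 263.8 152. ] [-180.    -0.   114.2] 0.9972363247717038
wrist 10128 s [-47.5  27. ] w [-28.1  31.3] z 85.82824100335118
((545.9517211914062, 252.05067443847656), (61.879703521728516, 82.72508239746094), 24.548240661621094)
top 758 s [-35.5  42.9] w [-29.7  30.1] z 89.10089736645256
((548.6171264648438, 242.99960327148438), (62.1949348449707, 82.15461730957031), 24.43711280822754)
side 342 s [-41.1  45.3] w [-33.3  26.9] z 89.88734960082044
((545.9447021484375, 241.05474853515625), (62.742347717285156, 93.54051208496094), 24.58409881591797)
tcp s,w -22.828456180770765 -6.25619071841825
```

Emit:
play_rows(deltas=[0.8,0.8,0,0,1,0.8,0.8,3,0,1,0.8,0.8,6,0,1,0.8,0.8,9,0,1,0.8,0.8,11.7,0,1,0.8,0.8,11.7,0,1,0.8,0.8,11.7,0,0.3,0.8,0.8,11.7,0,0.3,0.8,0.8,11.7,0,0.3,0.8,0.8,11.7,0,0.3], force=5)

```text
clock: 11.4
eef_pos: [535.3, 274.2, 35.8]
eef_rot: [-179.9, -0.0, 114.2]
contact_force: [-3.4, -1.8, 5.8]
opening: 0.737
finger_force: 5.0
```

Emit:
play_rows(deltas=[-0.1,0,-0.5,0,0.3,-0.4,0,-1,0,0.3,-0.7,0,-1.5,0,0.3,-1.1,0,-2,0,0.3,-1.5,0,-2.5,0,0.3,-2,0,-3,0,0.3,-2.6,0,-3.5,0,0.3,-3.2,0,-4,0,0.3,-3.7,0,-4.3,0,0.3,-3.7,0,-4.3,0,0.3], force=5)

```text
clock: 12.65
eef_pos: [551.6, 239.9, 78.3]
eef_rot: [180.0, 0.0, 114.1]
contact_force: [-0.0, -0.4, -3.2]
opening: 0.735
finger_force: 5.0
```

```bash
python3 - <<'E'
from h import *
np.set_printoptions(precision=1,suppress=True)
s=bot.observe();print(s['clock'],s['eef_pos'],s['eef_rot'],s['opening'],s['finger_force'],s['contact_force'])
c=cap('side'); a=c['img'][130:230,270:390,::-1]
s,w,P=wrist(); b=w['img'][:,:,::-1]
o=np.zeros((400,800,3),np.uint8); o[:,:480]=cv2.resize(a,(480,400),interpolation=cv2.INTER_CUBIC); o[:240,480:]=cv2.resize(b,(320,240)); cv2.imwrite('pics/m1.png',o)
E
```

```text
12.65 [551.6 239.9  78.3] [180.    0.  114.1] 0.7352666862911666 4.9972623790563375 [-0.  -0.4 -3.2]
```

View pics/m1.png

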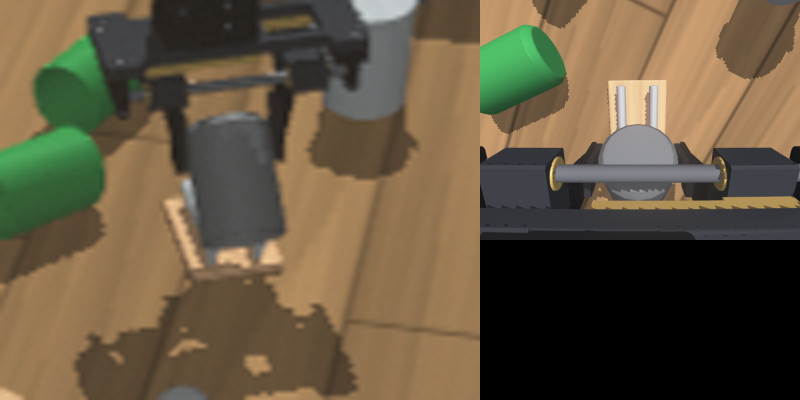

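The mate has pivoted and hangs from the pads, its bottom facing up at composite (638,155). I'll measure its tilt.

```bash
cat >> h.py <<'E'
def bottom():
    s,c,P=wrist(); Q=P[250:320,270:365].reshape(-1,3); Q=Q[~np.isnan(Q[:,0])]
    gz=s['eef_pos'][2]+19
    Q=Q[(Q[:,2]<gz+45)&(Q[:,2]>gz-5)]
    best=None; rng=np.random.default_rng(0)
    for _ in range(300):
        p=Q[rng.choice(len(Q),3,False)]; n=np.cross(p[1]-p[0],p[2]-p[0])
        if np.linalg.norm(n)<1: continue
        n/=np.linalg.norm(n); k=abs((Q-p[0])@n)<1.0
        if best is None or k.sum()>best.sum(): best=k
    I=Q[best]; m=I.mean(0); n=np.linalg.svd(I-m,full_matrices=False)[2][2]; n*=np.sign(n[2])
    from scipy.spatial.transform import Rotation as Ro
    nt=Ro.from_euler('xyz',s['eef_rot'],degrees=True).as_matrix().T@n
    print('clock',s['clock'],'tcp',s['eef_pos'],'inl',len(I),len(Q),'tilt',np.degrees(np.arccos(n[2])),'n tool',nt,'mean-tcp',m-s['eef_pos'],'fz',s['contact_force'][2],'ff',s['finger_force'])
E
python3 - <<'E'
from h import *
np.set_printoptions(precision=3,suppress=True)
bottom()
E
```

```text
clock 12.75 tcp [551.166 240.511  77.951] inl 4127 4478 tilt 48.030643455447745 n tool [ 0.744 -0.001 -0.669] mean-tcp [-5.716 14.593 21.58 ] fz -3.3295968493084347 ff 4.995716647094923
```

Emit:
play_rows(deltas=[0,0,-1.5,0,0.3,0,0,-3,0,0.3,0,0,-3,0,0.3,0,0,-5.5,0,0.3,0,0,-3,0,0.3,0,0,-5.5,0,0.3,0,0,-3,0,0.3,0,0,-5.5,0,0.3,0,0,-3,0,0.3,0,0,-3,0,0.3], force=4)

```text
clock: 14.05
eef_pos: [551.2, 241.9, 112.2]
eef_rot: [180.0, -0.1, 114.2]
contact_force: [-7.2, -1.4, 27.1]
opening: 0.876
finger_force: 14.0
```

```bash
python3 - <<'E'
from h import *
np.set_printoptions(precision=3,suppress=True)
bottom()
E
```

```text
Traceback (most recent call last):
  File "h.py", line 34, in bottom
    p=Q[rng.choice(len(Q),3,False)]; n=np.cross(p[1]-p[0],p[2]-p[0])
        ~~~~~~~~~~^^^^^^^^^^^^^^^^
  File "numpy/random/_generator.pyx", line 864, in numpy.random._generator.Generator.choice
ValueError: a must be a positive integer unless no samples are taken
```

```bash
cat > look.py <<'E'
import sys
from h import *
s=bot.observe();print(s['clock'],s['eef_pos'],s['eef_rot'],s['opening'],s['finger_force'],s['contact_force'])
c=cap('side'); a=c['img'][110:230,270:390,::-1]
s,w,P=wrist(); b=w['img'][:,:,::-1]
o=np.zeros((400,800,3),np.uint8); o[:,:400]=cv2.resize(a,(400,400),interpolation=cv2.INTER_CUBIC); o[:300,400:]=cv2.resize(b,(400,300)); cv2.imwrite('pics/'+sys.argv[1],o)
E
python3 look.py m2.png
```

```text
14.1 [551.73858067 242.10571314 112.92497343] [ 1.79881622e+02 -1.17146170e-01  1.14197026e+02] 0.8122796714852328 14.539150698110461 [-5.78153208 -0.50781065 28.68856961]
```

View pics/m2.png

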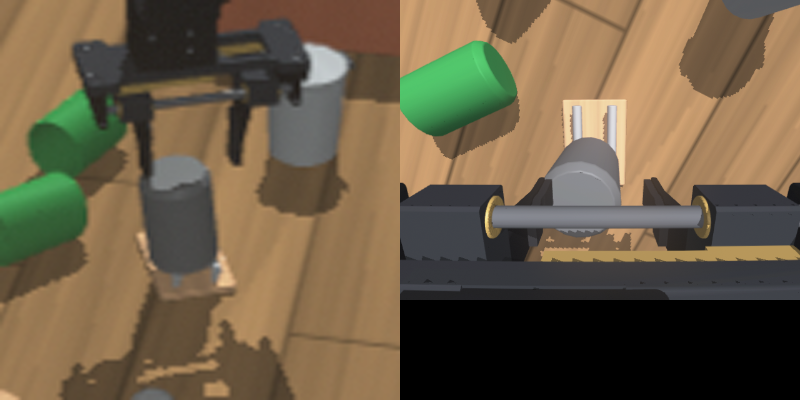

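```bash
sed -i 's/def bottom():/def bottom(r=(250,320,270,365),lo=-5,hi=45):/; s/P\[250:320,270:365\]/P[r[0]:r[1],r[2]:r[3]]/; s/gz+45/gz+hi/; s/gz-5/gz+lo/' h.py
python3 - <<'E'
from h import *
np.set_printoptions(precision=3,suppress=True)
bottom((272,322,255,345),-40,30)
s=bot.observe(); print(s['opening'],s['finger_force'],s['contact_force'])
P=pts(bot.capture('side')).reshape(-1,3); P=P[~np.isnan(P[:,0])]
k=(np.hypot(P[:,0]-555,P[:,1]-228)<70)&(P[:,2]>30)&(P[:,2]<118)
for z in range(30,118,8):
    q=P[k&(P[:,2]>=z)&(P[:,2]<z+8)]; print(z,len(q),q.mean(0) if len(q) else '',q.min(0)[:2] if len(q) else '',q.max(0)[:2] if len(q) else '')
E
```

```text
clock 14.2 tcp [553.521 242.755 114.104] inl 3495 4473 tilt 1.7502952793816497 n tool [ 0.013 -0.021 -1.   ] mean-tcp [-9.837  0.845  0.52 ] fz 26.66672423550621 ff 13.192513952963054
0.6864806634716266 13.878424437716603 [-7.211 -0.36  28.185]
30 46 [552.137 204.705  34.225] [517.248 190.783] [576.703 224.657]
38 42 [549.384 203.724  41.68 ] [518.514 192.022] [577.441 228.806]
46 48 [548.069 204.455  49.674] [517.864 189.815] [576.702 223.588]
54 42 [551.1   202.64   57.492] [517.824 189.86 ] [576.655 222.537]
62 52 [551.572 203.733  65.369] [518.202 193.21 ] [576.58  226.808]
70 51 [551.102 203.745  74.058] [517.876 188.897] [576.417 223.524]
78 46 [547.145 203.134  82.514] [515.327 191.605] [576.482 226.552]
86 50 [551.608 204.274  89.854] [514.628 191.759] [576.829 230.104]
94 49 [549.168 204.273  97.928] [514.929 190.198] [575.772 224.777]
102 65 [546.645 205.975 106.487] [514.262 188.794] [575.662 233.184]
110 186 [548.363 223.381 113.936] [515.414 191.883] [588.795 265.817]
```

The mate slipped in the grip and now stands inverted on the rods, tilted about 2° with its bottom at z≈115. The left finger is pressing on its upper edge. I'll lift straight off and look again.

Emit:
play_rows(deltas=[0,0,-0.3,0,0.4,0,0,-0.6,0,0.4,0,0,-0.9,0,0.4,0,0,-1.2,0,0.4,0,0,-1.6,0,0.4,0,0,-2.2,0,0.4,0,0,-3,0,0.4,0,0,-4.5,0,1,0,0,-6,0,1,0,0,-6,0,1])

```text
clock: 15.55
eef_pos: [552.2, 241.1, 170.1]
eef_rot: [179.8, -0.0, 114.2]
contact_force: [-0.4, 1.3, 0.0]
opening: 0.943
finger_force: 0.0
```

```bash
cat > cyl.py <<'E'
from h import *
np.set_printoptions(precision=2,suppress=True)
s,c,P=wrist(); print(s['clock'],s['eef_pos'],s['eef_rot'],s['opening'],s['contact_force'])
a=np.radians(-65.8); d=np.array([np.cos(a),np.sin(a)]); n=np.array([-d[1],d[0]])
for nm,P in(('wrist',P),('top',pts(bot.capture('top'))),('side',pts(bot.capture('side')))):
    k=(np.hypot(P[...,0]-548,P[...,1]-232)<65)&(P[...,2]>105)&(P[...,2]<122)
    lab=cv2.connectedComponentsWithStats(k.astype(np.uint8))
    i=1+np.argmax(lab[2][1:,4]); I=P[lab[1]==i]
    A=np.c_[I[:,:2],np.ones(len(I))]; q=np.linalg.lstsq(A,I[:,2],rcond=None)[0]
    q2=(I[:,:2].max(0)+I[:,:2].min(0))/2; (cx,cy),r=cv2.minEnclosingCircle(I[:,:2].astype(np.float32)); v=np.array([cx,cy])-[547,245.5]
    print(nm,len(I),'z',np.median(I[:,2]),'slope deg',np.degrees(q[:2]),'c',(cx,cy),r,'mid',q2,'s,w',v@d,v@n)
E
python3 cyl.py
```

```text
15.55 [552.23 241.07 170.09] [179.78  -0.02 114.18] 0.9427051076541841 [-0.35  1.34  0.01]
wrist 8010 z 114.7061106488776 slope deg [ 0.94 -2.2 ] c (548.3242797851562, 231.33633422851562) 31.831449508666992 mid [548.22 231.41] s,w 13.461817256097891 -4.5981106118836035
top 351 z 113.63791472806861 slope deg [-0.18  3.66] c (549.6398315429688, 225.28765869140625) 31.17746353149414 mid [550.82 219.85] s,w 19.518210857432592 -5.877660816612208
side 241 z 113.60944350554428 slope deg [-1.47  3.19] c (548.7569580078125, 224.5948486328125) 33.389286041259766 mid [546.39 224.46] s,w 19.78822665053276 -6.966946329159059
```

```bash
python3 - <<'E'
from h import *
np.set_printoptions(precision=2,suppress=True)
s,c,P=wrist()
k=(np.hypot(P[...,0]-548,P[...,1]-230)<50)&(P[...,2]>112.3)&(P[...,2]<120)
lab=cv2.connectedComponentsWithStats(k.astype(np.uint8)); i=1+np.argmax(lab[2][1:,4]); I=P[lab[1]==i]
print(len(I),cv2.minEnclosingCircle(I[:,:2].astype(np.float32)),lab[2][i])
print(s['eef_pos'],rel(547.8,230,67,114.2,s))
cv2.imwrite('pics/w4.png',c['img'][:,:,::-1])
E
```

```text
6859 ((548.2029418945312, 231.2461700439453), 29.522777557373047) [ 257  233   98   92 6859]
[550.84 240.44 167.8 ] (array([-0.83, -0.7 , 10.08]), np.float64(-0.0))
```

Emit:
play_rows(deltas=[-0.8,-0.6,0,0,1,-0.8,-0.6,2,0,1,-0.8,-0.6,5,0,1,-0.8,-0.6,8,0,1,-0.8,-0.6,10.1,0,1,-0.8,-0.6,10.1,0,1,-0.8,-0.6,10.1,0,0.2,-0.8,-0.6,10.1,0,0.2,-0.8,-0.6,10.1,0,0.2,-0.8,-0.6,10.1,0,0.2], force=10)

```text
clock: 17.0
eef_pos: [549.1, 230.8, 67.8]
eef_rot: [180.0, -0.0, 114.2]
contact_force: [-1.2, 0.2, 4.3]
opening: 0.733
finger_force: 10.0
```

```bash
python3 - <<'E'
from h import *
np.set_printoptions(precision=3,suppress=True)
bottom((250,322,270,350),0,50)
s=bot.observe(); print(s['eef_pos'],s['opening'],s['finger_force'],s['contact_force'])
s,c,P=wrist()
k=(np.hypot(P[...,0]-548,P[...,1]-230)<50)&(P[...,2]>110.5)&(P[...,2]<120)
lab=cv2.connectedComponentsWithStats(k.astype(np.uint8)); i=1+np.argmax(lab[2][1:,4]); I=P[lab[1]==i]
print(len(I),cv2.minEnclosingCircle(I[:,:2].astype(np.float32)),lab[2][i])
E
```

```text
clock 17.0 tcp [549.104 230.849  67.802] inl 2063 5156 tilt 5.851549760616456 n tool [ 0.1   -0.02  -0.995] mean-tcp [-10.704  20.278  46.863] fz 4.338070028522781 ff 10.015701964152868
[549.099 230.904  67.78 ] 0.7339597379413875 10.01868617995342 [-1.605 -0.59   4.033]
5596 ((543.4293212890625, 243.90359497070312), 26.833251953125) [ 236  279  160   50 5596]
```

Emit:
play_rows(deltas=[0,0,0,0,0.2,0,0,0,0,0.2,0,0,0,0,0.2,0,0,-0.5,0,0.2,0,0,-1.5,0,0.2,0,0,-3,0,0.2,0,0,-5,0,0.2,0,0,-7,0,0.2,0,0,-9,0,0.2,0,0,-9,0,0.2], force=25)

```text
clock: 18.35
eef_pos: [550.3, 231.3, 159.4]
eef_rot: [179.7, -0.0, 114.2]
contact_force: [-0.4, 0.3, -2.5]
opening: 0.729
finger_force: 25.0
```

```bash
cat > held.py <<'E'
from h import *
np.set_printoptions(precision=2,suppress=True)
s=bot.observe(); z=s['eef_pos'][2]; e=s['eef_pos']; print(s['clock'],e,s['eef_rot'],s['opening'],s['finger_force'],s['contact_force'])
for nm in('top','side'):
    P=pts(bot.capture(nm)).reshape(-1,3); P=P[~np.isnan(P[:,0])]
    k=(np.hypot(P[:,0]-e[0],P[:,1]-e[1])<48)&(P[:,2]>z-60)&(P[:,2]<z+55)
    for lo in range(-56,48,13):
        q=P[k&(P[:,2]>=z+lo)&(P[:,2]<z+lo+13)]
        if len(q)>5: print(nm,lo,len(q),q.mean(0)[2]-z,q.min(0)[:2]-e[:2],q.max(0)[:2]-e[:2])
E
python3 held.py
python3 -c "
from h import *
print(rel(574,-36,156,177.2),rel(574,-36,156,114.2),rel(500,-36,156,177.2))"
```

```text
18.35 [550.29 231.34 159.41] [179.72  -0.02 114.17] 0.7294835938267392 24.98626765089284 [-0.42  0.27 -2.51]
top -43 18 -34.59376096497306 [-16.84 -34.13] [ 25.83 -21.34]
top -30 25 -23.220666193638806 [-14.91 -34.54] [31.63 -9.92]
top -17 26 -10.44567159865582 [-15.04 -34.76] [ 29.08 -15.71]
top -4 25 2.6523890070521077 [-15.15 -34.18] [34.78  2.02]
top 9 25 14.962976244691589 [-15.3  -34.15] [38.79  2.83]
top 22 28 27.88393770317373 [-21.89 -34.44] [42.02  2.91]
top 35 90 42.568683975702896 [-19.91 -34.32] [30.72 -4.38]
side -43 74 -35.3626344682459 [-32.12 -39.78] [27.74 -5.46]
side -30 73 -23.54853133865771 [-31.73 -39.93] [28.23 -4.98]
side -17 90 -10.961969261660471 [-40.43 -41.04] [28.04  1.13]
side -4 111 2.4680382972470056 [-44.66 -41.55] [36.85 13.05]
side 9 119 15.284949858425591 [-44.43 -39.38] [37.24 11.1 ]
side 22 124 28.48968153118969 [-42.13 -39.72] [39.3  19.42]
side 35 268 43.136058275425995 [-38.38 -38.32] [42.82 25.66]
(array([-25.37,  -8.62,   0.1 ]), np.float64(-1.1)) (array([-25.37,  -8.62,   0.1 ]), np.float64(-0.0)) (array([-22.34, -15.37,   0.1 ]), np.float64(-1.1))
```

```bash
cat > fit.py <<'E'
from h import *
from scipy.optimize import least_squares
np.set_printoptions(precision=2,suppress=True)
def circ(I,r,c0): return least_squares(lambda p:np.hypot(I[:,0]-p[0],I[:,1]-p[1])-r,c0,loss='soft_l1').x
def run():
    s=bot.observe(); e=s['eef_pos']; z=e[2]; print(s['clock'],e,s['eef_rot'],s['opening'],s['finger_force'],s['contact_force'])
    for nm in('top','side'):
        P=pts(bot.capture(nm)).reshape(-1,3); P=P[~np.isnan(P[:,0])]
        h=np.hypot(P[:,0]-e[0],P[:,1]-e[1]); out=[]
        for a,b in((-38,-22),(-22,-5)):
            I=P[(h<42)&(P[:,2]>z+a)&(P[:,2]<z+b)]; m=circ(I,32,e[:2]); out.append(m-e[:2])
        g=P[(np.hypot(P[:,0]-574,P[:,1]+36)<26)&(P[:,2]>20)&(P[:,2]<62)]
        p=circ(g,20,[574,-36]) if len(g)>20 else None
        t=P[(np.hypot(P[:,0]-574,P[:,1]+36)<22)&(P[:,2]>77)&(P[:,2]<84)]
        print(nm,'mate-tcp low/high',out,len(I),'peg',p,len(g),'peg top',t.mean(0) if len(t) else None,len(t))
if __name__=='__main__': run()
E
python3 fit.py
python3 - <<'E'
from h import *
from fit import circ
for f in('top0.npz','side0.npz'):
    P=pts(dict(np.load(f))).reshape(-1,3); P=P[~np.isnan(P[:,0])]
    b=P[(np.hypot(P[:,0]-574,P[:,1]+36)<75)&(P[:,2]>11)&(P[:,2]<17)]
    hull=cv2.convexHull(b[:,:2].astype(np.float32)); print(f,'base',cv2.fitEllipse(hull))
E
```

```text
18.45 [548.66 230.71 156.98] [-179.99   -0.01  114.18] 0.730244648317703 24.98627761618991 [-0.56 -0.45 -3.23]
top mate-tcp low/high [array([ 0.67, -2.03]), array([ 0.74, -1.81])] 35 peg None 10 peg top [573.33 -35.77  79.64] 68
side mate-tcp low/high [array([-2.87, -0.74]), array([-3.27, -0.79])] 117 peg [571.22 -32.49] 180 peg top [572.11 -36.43  79.21] 43
top0.npz base ((574.8400268554688, -35.46307373046875), (121.99226379394531, 122.48420715332031), 56.09620666503906)
side0.npz base ((571.8530883789062, -35.123844146728516), (123.0618667602539, 128.1137237548828), 16.6668701171875)
```

Emit:
play_rows(deltas=[-2,-0.7,0,0,0.2,-6,-2,0,0,0.2,-10,-3.4,0,0,0.2,-14,-4.7,0,0,0.2,-18,-6.1,0,0,0.2,-22,-7.4,0,0,0.2,-24.5,-8.3,0,0,0.2,-25.2,-8.5,0,0,0.2,-25.2,-8.5,0,0,0.2,-25.2,-8.5,0,0,0.2])

```text
clock: 19.8
eef_pos: [574.5, -32.2, 156.8]
eef_rot: [-180.0, -0.1, 114.3]
contact_force: [-0.8, 0.3, -3.0]
opening: 0.728
finger_force: 25.0
```

```bash
python3 fit.py
```

```text
19.8 [574.46 -32.24 156.82] [-180.     -0.06  114.31] 0.7279524121775375 24.986441941873636 [-0.76  0.31 -3.03]
top mate-tcp low/high [array([0., 0.]), array([0., 0.])] 0 peg None 0 peg top None 0
side mate-tcp low/high [array([-2.05, -0.64]), array([-2.74, -0.81])] 128 peg [571.57 -32.41] 177 peg top [571.61 -37.87  79.76] 43
```

Emit:
play_rows(deltas=[-0.2,-0.1,0,0,0.2,-0.2,-0.1,1,0,0.2,-0.2,-0.1,2,0,0.2,-0.2,-0.1,3,0,0.2,-0.2,-0.1,4,0,0.2,-0.2,-0.1,5,0,0.2,-0.2,-0.1,6.5,0,0.2,-0.2,-0.1,8,0,0.2,-0.2,-0.1,9.4,0,0.2,-0.2,-0.1,9.4,0,0.2])

```text
clock: 21.15
eef_pos: [573.4, -36.1, 61.5]
eef_rot: [-179.8, -0.1, 114.2]
contact_force: [-0.5, 0.2, -3.1]
opening: 0.732
finger_force: 25.0
```

Emit:
play_rows(deltas=[0,0,0,0,0.2,0,0,0.2,0,0.2,0,0,0.4,0,0.2,0,0,0.5,0,0.2,0,0,0.6,0,0.2,0,0,0.7,0,0.2,0,0,0.7,0,0.2,0,0,0.7,0,0.2,0,0,0.7,0,0.2,0,0,0.7,0,0.2])

```text
clock: 22.4
eef_pos: [574.6, -36.2, 56.1]
eef_rot: [180.0, -0.0, 114.2]
contact_force: [0.8, -0.0, -2.6]
opening: 0.73
finger_force: 25.0
```

Emit:
play_rows(deltas=[0,0,0.05,0,0.2,0,0,0.1,0,0.2,0,0,0.15,0,0.2,0,0,0.2,0,0.2,0,0,0.2,0,0.2,0,0,0.2,0,0.2,0,0,0.2,0,0.2,0,0,0.2,0,0.2,0,0,0.2,0,0.2,0,0,0.2,0,0.2])

```text
clock: 23.65
eef_pos: [574.6, -36.1, 54.9]
eef_rot: [180.0, -0.0, 114.2]
contact_force: [-2.7, 1.1, 5.3]
opening: 0.73
finger_force: 25.0
```

Contact at the expected height: about 8 N is pressing on the base. Releasing.

Emit:
play_rows(deltas=[0,0,0,0,0.2,0,0,0,0,0.2,0,0,0,0,0.55,0,0,0,0,0.8,0,0,0,0,1,0,0,0,0,1,0,0,0,0,1,0,0,0,0,1,0,0,0,0,1,0,0,0,0,1], force=5)

```text
clock: 24.9
eef_pos: [574.5, -36.1, 54.0]
eef_rot: [180.0, -0.0, 114.2]
contact_force: [0.1, -0.1, 0.3]
opening: 0.998
finger_force: 0.0
```

Emit:
play_rows(deltas=[0,0,-1,0,1,0,0,-2.5,0,1,0,0,-4,0,1,0,0,-6,0,1,0,0,-8,0,1,0,0,-11,0,1,0,0,-14,0,1,7,0,-16,0,1,14,0,-16,0,1,14,0,-16,0,1])

```text
clock: 26.15
eef_pos: [515.6, 95.9, 215.6]
eef_rot: [179.9, -0.1, 114.6]
contact_force: [-0.0, 0.3, 0.0]
opening: 0.996
finger_force: 0.0
```

```bash
python3 - <<'E'
from h import *
from fit import circ
np.set_printoptions(precision=2,suppress=True)
s=bot.observe(); print(s['clock'],s['eef_pos'],s['opening'],s['contact_force'])
c=cap('top','t5.png'); d=cap('side')
cv2.imwrite('pics/end.png',np.hstack([cv2.resize(c['img'][180:330,270:470,::-1],(400,300)),cv2.resize(d['img'][190:360,220:420,::-1],(400,300))]))
for nm,c in(('top',c),('side',d)):
    P=pts(c).reshape(-1,3); P=P[~np.isnan(P[:,0])]; h=np.hypot(P[:,0]-574,P[:,1]+36)
    t=P[(h<25)&(P[:,2]>92)]; A=np.c_[t[:,:2],np.ones(len(t))]; q=np.linalg.lstsq(A,t[:,2],rcond=None)[0]
    print(nm,'top z',np.median(t[:,2]),'slope',np.degrees(q[:2]),'low',circ(P[(h<42)&(P[:,2]>20)&(P[:,2]<50)],32,[574,-36]),'high',circ(P[(h<42)&(P[:,2]>60)&(P[:,2]<92)],32,[574,-36]))
E
```

```text
26.15 [515.64  95.91 215.56] 0.9957704912224388 [-0.05  0.34  0.05]
top top z 101.59432792152325 slope [ 0.72 -1.13] low [576.02 -29.38] high [575.66 -39.69]
side top z 102.21142234170674 slope [ 0.   -0.57] low [571.89 -37.14] high [572.   -36.59]
```

View pics/end.png

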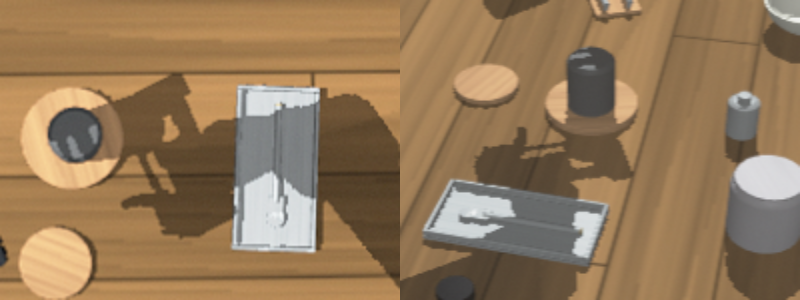

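The final view shows the mate inverted on the stand: its top at z≈102 matches the expected 14+88, and it is centred and vertical. The bombilla lies inside the tray, from (280,105) to (278,215).

```bash
python3 -c "
from workcell import bot
print(bot.hand_in())"
```

```text
the job is handed in; nothing more can be done
None
```

The job is handed in at about 26 s: the bombilla lies flat in the tray and the mate is upside down over the peg, rim on the base; the mate slipped from the grip once during the flip and landed inverted on the cradle before I re-gripped it, and no verdict came back.

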